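# Free the stuck crucible from the melting furnace

## Robot

A 6-joint arm with a two-finger parallel gripper is mounted at the origin on a cart in front of the work surface, level with it; the furniture and walls round the work are solid. World frame = base frame: x ahead of the robot, y to its left, z up, the work surface at z = 0. Lengths are in m, angles in rad, forces in N, time in s.
With the tool pointing down it reaches from about 0.35 to 0.775 m from the base axis. Payload 7.3 kg.
Tool frame: the origin (TCP) lies at the very end of the fingers, on their centre line; the grasp point (between the pads) lies 19 mm behind it; z points along the fingers, y is the line along which they close (so a half turn about z gives the same grasp; the last joint's range is limited). The gripper opens to 92 mm and grips with 3 to 60 N. Pads are 19 mm wide; open, the fingers measure 130 mm over their backs; the gripper's body (75 mm by 190 mm) begins 47 mm behind the grasp point.
Start: joints at [-1.335, 0.342, 1.524, -0, 1.275, -0.146], TCP at [0.196, -0.487, 0.227] pointing down, gripper open.
Joint ranges: [-2.53, 2.53], [-0.77, 2.02], [0.04, 2.7], [-1, 4.14], [0.28, 2.66], [-3.11, 3.11]. Speed limits (rad/s): [2.57, 2.57, 3.14, 3.14, 3.14, 3.14].

## Interface

Orientations are given as [roll, pitch, yaw] about the fixed x, y, z axes, in that order (R = Rz(yaw) Ry(pitch) Rx(roll)).
In Python, from cell import robot, read_camera, get_calibration gives the robot as it stands. The module is installed in compiled form; this text tells all that it offers.
- The arm moves only by the tool send_rows, never from a script. Its argument "plan" is a list of rows, each a list of 2 entries, a list of its own where there are three numbers: the shift along the tool's x, y, z as a fraction of full scale, then the turn, a rotation vector about the tool's x, y, z as a fraction of full scale. A call has exactly 10 rows; each row shifts and turns the commanded pose from where the row before left it, along the tool's axes as they then stand; what a row does not reach is not made up. Full scale, the value 1, is 0.025 m for a shift and 90 degrees for a turn. A row lasts 1/8 s, in which the tool goes at most 62.5 mm and 10.7 degrees, less where a joint would pass 70% of its speed; a pose out of reach is approached as far as the arm can. A call with a number of a shift or a turn outside -1 to 1 is refused whole. A call with a gripper value outside its range is refused whole. "gripper" is the opening, from -1 (shut) to 1 (fully open), so that 0 is half open, set as the call begins (left out, the last holds). The fingers move at their own pace and stop on an object; "force" is the grip in N (left out, the last holds). Time passes only in rows, so rows that do not move let the fingers close, or fill a call up. It gives the time, the measured TCP pose, the force, the opening and the grip force at its end, in the units of the state.
- robot.observe(): the state, without advancing time (a new reading comes with each control period).
- read_camera(name): name is "scene" or "side" or "wrist"; returns (picture, depth): 480x640x3 uint8, blue, green, red; 480x640 float32, m along the optical axis (not along the pixel's ray), 0 where there is no reading.
- get_calibration(name): a dict with "intrinsics" (3x3 intrinsics, pixels), "dist_coeffs" ([k1, k2, p1, p2, k3] as OpenCV has them; the pictures are not rectified), "rvec" (rotation vector, rad) and "tvec" (3), from world to camera coordinates, as OpenCV has them. Camera axes: x right, y down, z forward; pixel columns grow to the right and rows downward; lengths in m; the calibration is good to about 2 mm. A picture is of the moment at which its call begins: read the wrist's pose just before it. get_calibration takes no time and is no camera call; for the wrist camera it gives the pose at the moment of the call.
- robot.hand_in(): hands the job in; it is judged then, once.
The state is a dict: "time": time; "qpos": joint angles; "qvel": joint speeds; "joint_efforts": joint torques, N m; "tool_pos": TCP position; "tool_rot": TCP orientation; "contact_force": force on the tool from outside, world axes, zero at the start; "torque": the same for the moment, N m; "opening": finger opening in m; "grip_force": force on a finger pad.
Only numpy, scipy, OpenCV 4.12 (cv2) and the standard library are available. Lean on these libraries where they do the work, as an engineer would, in place of code of your own. Each camera call takes 0.05 s, during which the arm holds its last target. There are 200 camera calls.

## Task

The graphite crucible has stuck in the ceramic sleeve of the cold melting furnace: a straight pull would only bring the sleeve up with it, but gripped by its rim and turned steadily while it is drawn up it will part. Free the crucible so that the sleeve stays seated in the furnace, and stand it upright on the soldering board. Then swing the furnace's cover fully shut over the empty well, and leave the spool, bottle and brush on the desk where they are.

Things in the scene. Friction and masses are not known exactly. Their poses are not given: they have to be found in the camera images.
- furnace: Round grey bench-top melting furnace, 132 mm across and 105 mm high, fixed to the desk. Origin: centre of its underside, on the axis of its round well; z up, the control pod (72 mm wide) stands out to 83 mm from the axis on its -x side. On its steel top, at +y 48 to 58 mm from the axis, two 7 mm high stops hold the sleeve's lug so that the sleeve cannot turn (it can lift).
- sleeve: Loose cream fireclay liner (0.6 kg) hanging in the furnace's well by its flange (90 mm across, 6 mm thick). Origin: on the axis at the flange's underside, 105 mm above the desk when seated; z up. Four sprung shoes in its bore grip the crucible by friction (about 10 N in all, more than the sleeve weighs), only over the crucible's first 9 mm of rise. Turning about 1 rad during that slow rise (2 to 4 s) leaves the sleeve down; furnace stops keep it from turning.
- graphite_crucible: Dark graphite cup, 80 mm tall, 0.28 kg. Origin: centre of its foot's underside (44 mm across); z up. Its top 30 mm is a round collar, 64 mm outside, 50 mm inside, open to a finger 30 mm deep. At the start the collar stands wholly above the sleeve's flange (from 111 to 141 mm above the desk), the lower 50 mm are hidden in the sleeve; any yaw.
- crucible_rim (a point): Centre of the crucible's mouth, level with its rim, 80 mm above its foot.
- solder_board: Pale square soldering board, 100 x 100 x 12 mm, scored with a grid, fixed to the desk in front of the furnace. Origin: centre of its underside; its top is 12 mm higher.
- cover (a joint): Swing cover: steel disc 72 mm across, 4.5 mm thick, on an upright pivot at the edge of the furnace's top. rad: 0 = closed against its stop, disc centred over the well, 2.5 mm above the flange; grows counter-clockwise seen from above as it swings aside, to 2.7. Starts at 2.1 to 2.6; light friction (0.5 N at the knob) holds it. It cannot close while the crucible is in.
- cover_knob (a point): Middle of the cover's upright black knob (22 mm across, from 8 mm below to 8 mm above this point; steel stem below it, the disc's top 13 mm below this point), at the disc's centre, 58 mm from the pivot, 131 mm above the desk.
- cover_pivot (a point): Top of the cover's upright pivot on the furnace's top, 58 mm from the well's axis; it does not move.
- spool: Spool of solder wire, 60 mm across, 32 mm high, lying flat on the left of the desk; leave it. Origin: centre of its underside.
- flux: Small dropper bottle, 33 mm across, 102 mm tall, standing behind the furnace to its left; leave it. Origin: centre of its underside.
- brush: Brass wire brush with a wooden handle, 180 mm long, lying to the left of the furnace; leave it. Origin: centre of its underside.
- desk_lamp: Fixed desk lamp, keep clear. Post 230 mm high at x 0.34, y -0.04 m; thin arms slope from its top, away from the robot, to x 0.66, y 0.06, height 0.63, then down to the head (0.19 to 0.25 m high, x 0.57 to 0.99, y 0.07 to 0.17). The work lies to its right. Another fixed lamp arm hangs 0.60 to 0.69 m high over x 0.02 to 0.36, y 0.22 to 0.32.
Not all that is in view belongs to the job. Leave any orange look-alike of the graphite_crucible alone.

How it is judged:
By the outcome, as a careful person would: the job done as asked, in the order asked, and still so for the second after the job is handed in, with the robot touching nothing.
It also fails if it takes over 69 s, if anything falls off the work surface, if the arm or the gripper's body presses on something with over 40 N, if the wrist force passes 120 N, or if a joint passes its speed limit or range.

## Working session

There is one attempt and no reset: what is moved stays moved. The work goes in short steps, Python scripts to look and compute and a tool call to move; the robot and the scene stay as the last step left them, time stands still between calls to the robot, and variables do not carry over. Pictures are saved under pics/ and viewed, at most 10 in all, crops included, and the job is handed in when it is done.

Besides the shell and the picture viewer there is one more tool, called after "Call:" as name(argument=value, ...) on one line, values as JSON. send_rows: Moves the arm, as the interface text tells. Shift numbers are shares of 0.025 m and turn numbers shares of 90 degrees, none past 1 either way. Its arguments: {"type":"object","properties":{"plan":{"type":"array"},"gripper":{"type":"number"},"force":{"type":"number"}},"required":["plan"]}

```bash
mkdir -p pics; ls
cat > h.py <<'E'
import numpy as np, cv2
from cell import robot, read_camera, get_calibration
def cloud(name):
    c=get_calibration(name); img,d=read_camera(name)
    K=np.array(c["intrinsics"],float); D=np.array(c["dist_coeffs"],float)
    R=cv2.Rodrigues(np.array(c["rvec"],float))[0]; t=np.array(c["tvec"],float).ravel()
    v,u=np.mgrid[0:480,0:640]
    p=cv2.undistortPoints(np.stack([u,v],-1).reshape(-1,1,2).astype(float),K,D).reshape(480,640,2)
    P=np.dstack([p*d[...,None],d])
    W=(P-t)@R
    W[d<=0]=np.nan
    return img,W
E
python3 - <<'E'
from h import *
print(robot.observe())
for n in ("scene","side"):
    i,W=cloud(n); cv2.imwrite(f"pics/{n}0.png",i); np.save(n+"0.npy",W)
E
```

```text
pics
{'time': 0.0, 'qpos': array([-1.33497332e+00,  3.42715652e-01,  1.52498056e+00, -1.88423949e-05,
        1.27540246e+00, -1.45996785e-01]), 'qvel': array([-0.00046617,  0.00066422,  0.00061497,  0.0005329 , -0.00031601,
       -0.000137  ]), 'joint_efforts': array([ 4.66926358e-04, -4.31242526e+01, -2.44216150e+01,  7.18640070e-02,
        5.60111320e-02, -1.38967848e-04]), 'tool_pos': array([ 0.1955443 , -0.48680121,  0.22606136]), 'tool_rot': array([-3.14010004e+00, -2.01267287e-04,  3.81825140e-01]), 'contact_force': array([-0.38357049,  0.50069229, -0.61749187]), 'torque': array([-2.20695607e-06,  3.25347360e-02, -3.63486091e-02]), 'grip_force': 0.0, 'opening': 0.09140574466848608}
```

View pics/scene0.png

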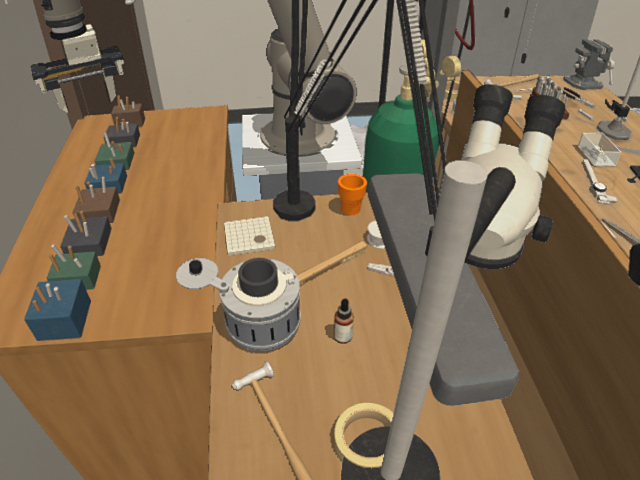

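View pics/side0.png

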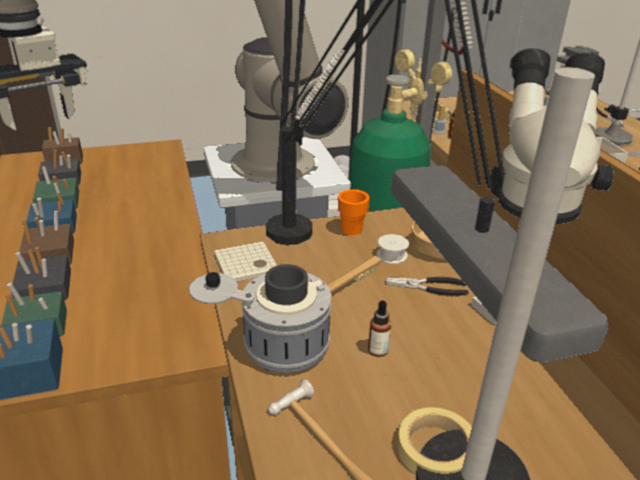

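The scene view shows the dark crucible's collar at (258,277), the furnace at (260,310), the cover's knob at (196,267), its pivot near (224,285) and the board at (249,235). The side view shows the crucible at (286,284). There are two cup-like candidates: the dark one in the furnace at (258,277) and an orange one at (350,193). The dark one is the crucible, since it is graphite and sits in the sleeve, and the orange one is the look-alike. I'll measure these and confirm with a crop.

```bash
cat > m.py <<'E'
from h import *
from scipy.optimize import least_squares
def circ(p,r=None):
    f=lambda q: np.hypot(p[:,0]-q[0],p[:,1]-q[1])-(q[2] if r is None else r)
    s=least_squares(f,[*p[:,:2].mean(0),0.03],loss="soft_l1",f_scale=.001); return s.x.round(4), np.abs(s.fun).mean().round(4), len(p)
E
python3 - <<'E'
from m import *
for n in("scene","side"):
    W=np.load(n+"0.npy"); im=cv2.imread(f"pics/{n}0.png"); g=im.max(2)
    x,y,z=W[...,0],W[...,1],W[...,2]
    c0=W[277,240] if n=="scene" else W[290,270]
    near=np.hypot(x-c0[0],y-c0[1])<0.12
    print(n,c0)
    dark=g<90
    m=near&(z>.137)&(z<.146)&dark&(np.hypot(x-c0[0],y-c0[1])<.08); print("rim",circ(W[m]),z[m].mean(), W[m].min(0),W[m].max(0))
    m=near&(z>.115)&(z<.135)&dark&(np.hypot(x-c0[0],y-c0[1])<.08); print("collar",circ(W[m],.032))
    m=near&(z>.107)&(z<.114); print("flange",W[m].mean(0),m.sum())
    m=near&(z>.1)&(z<.108);print("top", W[m][:,:2].min(0),W[m][:,:2].max(0))
    v,u=(267,196) if n=="scene" else (280,212)
    b=np.zeros_like(m); b[v-25:v+25,u-30:u+30]=1
    m=b&dark&(z>.12)&(z<.145); print("knob",W[m].mean(0),W[m].min(0),W[m].max(0),m.sum(),circ(W[m],.011))
    m=b&(z>.112)&(z<.122)&~dark; print("disc",W[m].mean(0),m.sum(),W[m].min(0),W[m].max(0))
    v,u=(235,249) if n=="scene" else (260,246)
    b=np.zeros_like(m); b[v-28:v+28,u-38:u+38]=1
    m=b&(z>.006)&(z<.018)&(im.min(2)>130); p=W[m][:,:2].astype(np.float32)
    print("board",cv2.minAreaRect(p),m.sum())
im=cv2.imread("pics/scene0.png")[210:360,160:320]; cv2.imwrite("pics/crop.png",cv2.resize(im,None,fx=3.8,fy=3.8,interpolation=2))
E
```

```text
scene [ 0.68978975 -0.15279507  0.14067466]
rim (array([ 0.6809, -0.1247,  0.0284]), np.float64(0.0045), 400) 0.14037642944316364 [ 0.64638976 -0.22566175  0.13703261] [ 0.71191516 -0.09437254  0.14408909]
collar (array([ 0.6809, -0.1241,  0.03  ]), np.float64(0.0062), 596)
flange [ 0.69428217 -0.12121754  0.11054571] 1027
top [ 0.61430053 -0.19160255] [ 0.7462383 -0.0570313]
knob [ 0.65234587 -0.22747885  0.13618231] [ 0.63998529 -0.23774737  0.1256111 ] [ 0.6590408  -0.2175471   0.14288235] 138 (array([ 0.6459, -0.2286,  0.03  ]), np.float64(0.0025), 138)
disc [ 0.65649943 -0.22294255  0.11865293] 1000 [ 0.61091318 -0.26395634  0.11216078] [ 0.69179816 -0.17935221  0.1218494 ]
board ((0.4313625693321228, -0.14611589908599854), (0.10813982784748077, 0.09991428256034851), 5.117834091186523) 1386
side [ 0.6938506  -0.15226932  0.1317326 ]
rim (array([ 0.6814, -0.1253,  0.0283]), np.float64(0.002), 428) 0.14038258627128264 [ 0.64877909 -0.22114851  0.13704778] [ 0.71329462 -0.0956269   0.14368179]
collar (array([ 0.6807, -0.1248,  0.03  ]), np.float64(0.0046), 798)
flange [ 0.69323448 -0.12400523  0.11083628] 1074
top [ 0.61586472 -0.19206412] [ 0.74722099 -0.0577555 ]
knob [ 0.65301082 -0.2294257   0.13496136] [ 0.63840763 -0.23892143  0.12043401] [ 0.66146115 -0.21955856  0.1414379 ] 184 (array([ 0.6464, -0.228 ,  0.03  ]), np.float64(0.0023), 184)
disc [ 0.65614189 -0.22730916  0.11812591] 1051 [ 0.61231977 -0.26431155  0.11244144] [ 0.68615045 -0.19020654  0.12119106]
board ((0.4324331283569336, -0.14650803804397583), (0.10586196929216385, 0.09981733560562134), 4.739110469818115) 1493
```

View pics/crop.png

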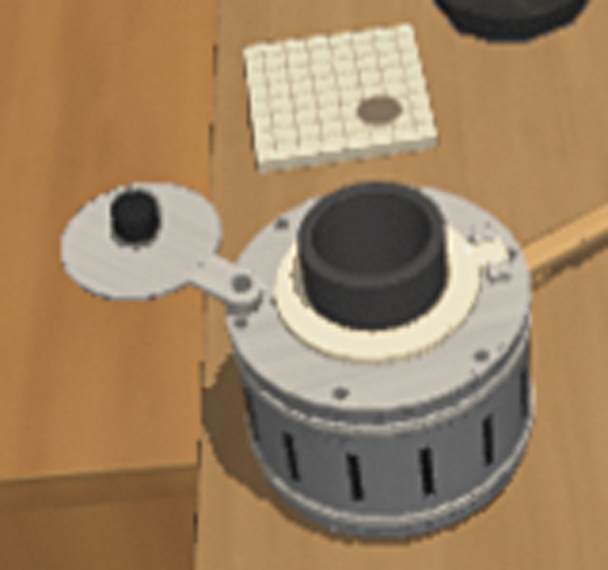

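The crop confirms it: the dark graphite cup sits in the cream sleeve, and its rim is centred at crop (372,225). The cover is swung toward -y with its pivot at crop (241,285). First I'll go to a hover above it.

Call:
send_rows(plan=[[[0, 0, -0.44], [0, 0, -0.106]], [[0, 0, -0.44], [0, 0, -0.106]], [[0, 0, -0.44], [0, 0, -0.106]], [[0, 0, -0.44], [0, 0, -0.106]], [[0.86, 0.37, 0], [0, 0, 0]], [[0.86, 0.37, 0], [0, 0, 0]], [[0.86, 0.37, 0], [0, 0, 0]], [[0.86, 0.37, 0], [0, 0, 0]], [[0.86, 0.37, 0], [0, 0, 0]], [[0.86, 0.37, 0], [0, 0, 0]]], gripper=1, force=45)

```text
time: 1.35
tool_pos: [0.3086, -0.4025, 0.2704]
tool_rot: [-3.141, -0.0, 1.048]
contact_force: [-0.3, -0.3, 0.3]
opening: 0.0919
grip_force: 0.0
```

Call:
send_rows(plan=[[[0.86, 0.37, 0], [0, 0, 0]], [[0.86, 0.37, 0], [0, 0, 0]], [[0.86, 0.37, 0], [0, 0, 0]], [[0.86, 0.37, 0], [0, 0, 0]], [[0.86, 0.37, 0], [0, 0, 0]], [[0.86, 0.37, 0], [0, 0, 0]], [[0.86, 0.37, 0], [0, 0, 0]], [[0.86, 0.37, 0], [0, 0, 0]], [[0.86, 0.37, 0], [0, 0, 0]], [[0.86, 0.37, 0], [0, 0, 0]]])

```text
time: 2.6
tool_pos: [0.4961, -0.2625, 0.2703]
tool_rot: [-3.141, -0.0, 1.048]
contact_force: [-0.5, -0.4, -0.2]
opening: 0.0922
grip_force: 0.0
```

Call:
send_rows(plan=[[[0.86, 0.37, 0], [0, 0, 0]], [[0.86, 0.37, 0], [0, 0, 0]], [[0.86, 0.37, 0], [0, 0, 0]], [[0.86, 0.37, 0], [0, 0, 0]], [[0.86, 0.37, 0], [0, 0, 0]], [[0.86, 0.37, 0], [0, 0, 0]], [[0.86, 0.37, 0], [0, 0, 0]], [[0.86, 0.37, 0], [0, 0, 0]], [[0.86, 0.37, 0], [0, 0, 0]], [[0, 0, 0], [0, 0, 0]]])

```text
time: 3.85
tool_pos: [0.6652, -0.1357, 0.2697]
tool_rot: [-3.141, 0.0, 1.05]
contact_force: [0.1, 0.2, -0.6]
opening: 0.0921
grip_force: 0.0
```

Run:
```python
from m import *
s=robot.observe(); print(s["tool_pos"],s["tool_rot"])
im,W=cloud("wrist"); cv2.imwrite("pics/w1.png",im); np.save("w1.npy",W)
x,y,z=W[...,0],W[...,1],W[...,2]; g=im.max(2)
r=np.hypot(x-.681,y+.1245)
m=(r<.045)&(z>.137)&(z<.146);print("rim",circ(W[m]),W[m].min(0),W[m].max(0))
m=(r<.07)&(r>.033)&(z>.108)&(z<.114);print("flange",circ(W[m]),W[m].min(0),W[m].max(0))
m=(x>.6)&(x<.69)&(y<-.19)&(y>-.28)&(z>.11)&(z<.123);print("disc",cv2.minEnclosingCircle(W[m][:,:2].astype(np.float32)),m.sum())
m=(x>.6)&(x<.69)&(y<-.19)&(y>-.28)&(z>.135)&(z<.145);print("knob",W[m].mean(0),m.sum(),np.median(z[m]))
m=(np.hypot(x-.682,y+.1825)<.012)&(z>.11)&(z<.13);print("pivot",W[m].mean(0),W[m].max(0))
W=np.load("scene0.npy");print("bench",W[300,130],W[200,60])
```

```text
[ 0.6652207  -0.13570526  0.26970593] [-3.14056382e+00  1.38726221e-04  1.04981314e+00]
rim (array([ 0.6785, -0.1243,  0.0285]), np.float64(0.0017), 1694) [ 0.64632746 -0.15642798  0.13701756] [ 0.7099091  -0.09290975  0.14277298]
flange (array([ 0.6776, -0.1249,  0.0416]), np.float64(0.004), 2799) [ 0.63359343 -0.17965395  0.10804498] [ 0.72295787 -0.06598681  0.11395706]
disc ((0.6532534956932068, -0.21803313493728638), 0.042839109897613525) 2722
knob [ 0.64789335 -0.22599285  0.13839584] 307 0.13857742906126014
pivot [ 0.68098983 -0.18325328  0.11825031] [ 0.69071671 -0.17386592  0.122014  ]
bench [ 0.55906212 -0.39333025 -0.03193902] [ 0.186979   -0.63780697 -0.03274819]
```

View pics/w1.png

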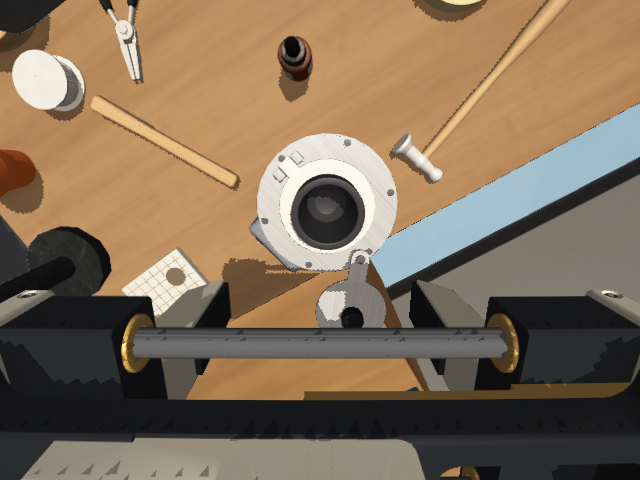

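The wrist view shows the crucible's rim centred at (328,210), the lug and its stops at (287,166), the pivot at (361,258) and the knob at (352,318). The fingers straddle well clear of the pivot, so I'm descending.

Call:
send_rows(plan=[[[0.34, 0.14, 0.5], [0, 0, 0]], [[0.33, 0.13, 0.8], [0, 0, 0]], [[0, 0, 0.8], [0, 0, 0]], [[0, 0, 0.8], [0, 0, 0]], [[0, 0, 0.8], [0, 0, 0]], [[0, 0, 0.8], [0, 0, 0]], [[0, 0, 0.6], [0, 0, 0]], [[0, 0, 0.5], [0, 0, 0]], [[0, 0, 0.5], [0, 0, 0]], [[0, 0, 0], [0, 0, 0]]])

```text
time: 5.15
tool_pos: [0.6781, -0.1258, 0.117]
tool_rot: [-3.14, 0.001, 1.048]
contact_force: [0.2, -0.5, -0.4]
opening: 0.0916
grip_force: 0.0
```

Call:
send_rows(plan=[[[0.06, 0.02, 0], [0, 0, 0]], [[0, 0, 0], [0, 0, 0]], [[0, 0, 0], [0, 0, 0]], [[0, 0, 0], [0, 0, 0]], [[0, 0, 0], [0, 0, 0]], [[0, 0, 0], [0, 0, 0]], [[0, 0, 0], [0, 0, 0]], [[0, 0, 0], [0, 0, 0]], [[0, 0, 0], [0, 0, 0]], [[0, 0, 0], [0, 0, 0]]], gripper=-0.2, force=45)

```text
time: 6.4
tool_pos: [0.6795, -0.1246, 0.1187]
tool_rot: [-3.141, 0.0, 1.048]
contact_force: [-3.6, 2.6, 5.8]
opening: 0.064
grip_force: 45.0
```

Gripped on the 64 mm collar. Next I'll turn it steadily while drawing it up slowly.

Call:
send_rows(plan=[[[0, -0.04, -0.017], [0, 0, -0.03]], [[0, 0, -0.017], [0, 0, -0.03]], [[0, 0, -0.017], [0, 0, -0.03]], [[0, 0, -0.017], [0, 0, -0.03]], [[0, 0, -0.017], [0, 0, -0.03]], [[0, 0, -0.017], [0, 0, -0.03]], [[0, 0, -0.017], [0, 0, -0.03]], [[0, 0, -0.017], [0, 0, -0.03]], [[0, 0, -0.017], [0, 0, -0.03]], [[0, 0, -0.017], [0, 0, -0.03]]])

```text
time: 7.65
tool_pos: [0.6789, -0.1244, 0.1207]
tool_rot: [-3.14, -0.0, 1.52]
contact_force: [1.3, 0.2, -5.0]
opening: 0.0638
grip_force: 45.0
```

Call:
send_rows(plan=[[[0, 0, -0.017], [0, 0, -0.03]], [[0, 0, -0.017], [0, 0, -0.03]], [[0, 0, -0.017], [0, 0, -0.03]], [[0, 0, -0.017], [0, 0, -0.03]], [[0, 0, -0.017], [0, 0, -0.03]], [[0, 0, -0.017], [0, 0, -0.03]], [[0, 0, -0.017], [0, 0, -0.03]], [[0, 0, -0.017], [0, 0, -0.03]], [[0, 0, -0.017], [0, 0, -0.03]], [[0, 0, -0.017], [0, 0, -0.03]]])

```text
time: 8.9
tool_pos: [0.6787, -0.1245, 0.1249]
tool_rot: [-3.14, -0.001, 1.991]
contact_force: [0.7, 0.6, -6.1]
opening: 0.0637
grip_force: 45.0
```

Call:
send_rows(plan=[[[0, 0, -0.017], [0, 0, -0.03]], [[0, 0, -0.017], [0, 0, -0.03]], [[0, 0, -0.017], [0, 0, -0.03]], [[0, 0, -0.017], [0, 0, -0.03]], [[0, 0, -0.017], [0, 0, -0.03]], [[0, 0, -0.017], [0, 0, -0.03]], [[0, 0, -0.017], [0, 0, -0.03]], [[0, 0, -0.017], [0, 0, -0.03]], [[0, 0, -0.017], [0, 0, -0.03]], [[0, 0, -0.017], [0, 0, -0.03]]])

```text
time: 10.15
tool_pos: [0.679, -0.1246, 0.1298]
tool_rot: [-3.141, -0.0, 2.463]
contact_force: [0.2, -0.5, -2.9]
opening: 0.0636
grip_force: 45.0
```

Run:
```python
from m import *
print(robot.observe()["tool_pos"])
W0=np.load("side0.npy")
for n in("side","scene"):
    im,W=cloud(n); cv2.imwrite(f"pics/{n}2.png",im); W0=np.load(n+"0.npy")
    im0=cv2.imread(f"pics/{n}0.png")
    hsv=lambda a:(a[...,2].astype(int)-a[...,0])
    r=np.hypot(W0[...,0]-.68,W0[...,1]+.1247)
    m=(r>.034)&(r<.045)&(W0[...,2]>.107)&(W0[...,2]<.114)
    r2=np.hypot(W[...,0]-.68,W[...,1]+.1247); m2=(r2>.036)&(r2<.045)&(W[...,2]>.1)&(W[...,2]<.135)&(im.min(2)>150)
    print(n,np.nanmedian(W0[m][:,2]),np.nanmedian(W[m][:,2]),np.median(W[m2][:,2]),np.percentile(W[m2][:,2],[10,90]))
cv2.imwrite("pics/c2.png",cv2.resize(cv2.imread("pics/side2.png")[200:380,180:380],None,fx=3,fy=3))
```

```text
[ 0.67897142 -0.12463781  0.12982072]
side 0.1112193174545749 0.11141352340881702 0.11116567414278365 [0.10567868 0.11240718]
scene 0.11122701127075071 0.11157336195407215 0.11143208643408636 [0.10596386 0.11280402]
```

View pics/c2.png

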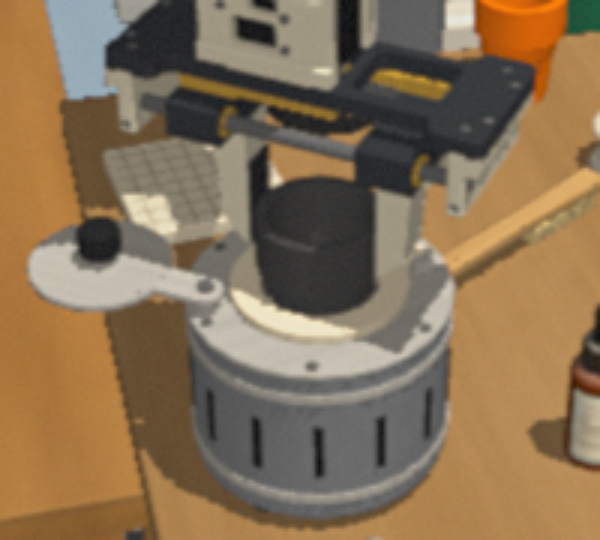

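The side crop shows the flange still seated at (300,330), its height unchanged at 111 mm, with the crucible raised 11 mm. The pull is down to the crucible's weight, so it is free. Now I'll lift and carry it.

Call:
send_rows(plan=[[[0, 0, -0.1], [0, 0, -0.02]], [[0, 0, -0.2], [0, 0, 0.02]], [[0, 0, -0.4], [0, 0, 0]], [[0, 0, -0.5], [0, 0, 0]], [[0, 0, -0.6], [0, 0, 0]], [[0, 0, -0.6], [0, 0, 0]], [[0, 0, -0.4], [0, 0, 0]], [[0.2, -0.2, 0], [0, 0, 0]], [[0.4, -0.4, 0], [0, 0, 0]], [[0.6, -0.6, 0], [0, 0, 0]]])

```text
time: 11.5
tool_pos: [0.6357, -0.1287, 0.1999]
tool_rot: [-3.141, -0.001, 2.462]
contact_force: [0.0, -0.0, -2.9]
opening: 0.0635
grip_force: 45.0
```

Call:
send_rows(plan=[[[0.7, -0.65, 0], [0, 0, 0]], [[0.7, -0.65, 0], [0, 0, 0]], [[0.7, -0.65, 0], [0, 0, 0]], [[0.7, -0.65, 0], [0, 0, 0]], [[0.7, -0.65, 0], [0, 0, 0]], [[0.7, -0.65, 0], [0, 0, 0]], [[0.7, -0.65, 0], [0, 0, 0]], [[0.6, -0.6, 0], [0, 0, 0]], [[0.4, -0.4, 0], [0, 0, 0]], [[0.1, -0.1, 0], [0, 0, 0]]])

```text
time: 12.75
tool_pos: [0.4306, -0.1443, 0.201]
tool_rot: [-3.142, 0.0, 2.461]
contact_force: [-0.2, 0.1, -1.7]
opening: 0.0635
grip_force: 45.0
```

Call:
send_rows(plan=[[[0, -0.04, 0.6], [0, 0, 0]], [[0, -0.04, 0.7], [0, 0, 0]], [[0, 0, 0.7], [0, 0, 0]], [[0, 0, 0.7], [0, 0, 0]], [[0, 0, 0.7], [0, 0, 0]], [[0, 0, 0.7], [0, 0, 0]], [[0, 0, 0.4], [0, 0, 0]], [[0, 0, 0.3], [0, 0, 0]], [[0, 0, 0.2], [0, 0, 0]], [[0, 0, 0.06], [0, 0, 0]]])

```text
time: 14.0
tool_pos: [0.4302, -0.1459, 0.0744]
tool_rot: [3.142, 0.0, 2.462]
contact_force: [0.1, -0.1, -3.8]
opening: 0.0638
grip_force: 45.0
```

Call:
send_rows(plan=[[[0, 0, 0], [0, 0, 0]], [[0, 0, 0.02], [0, 0, 0]], [[0, 0, 0.02], [0, 0, 0]], [[0, 0, 0.02], [0, 0, 0]], [[0, 0, 0.02], [0, 0, 0]], [[0, 0, 0.02], [0, 0, 0]], [[0, 0, 0], [0, 0, 0]], [[0, 0, 0], [0, 0, 0]], [[0, 0, 0], [0, 0, 0]], [[0, 0, 0], [0, 0, 0]]])

```text
time: 15.25
tool_pos: [0.4301, -0.1459, 0.072]
tool_rot: [-3.142, 0.0, 2.462]
contact_force: [-0.2, -0.0, -2.9]
opening: 0.0638
grip_force: 45.0
```

Call:
send_rows(plan=[[[0, 0, 0.02], [0, 0, 0]], [[0, 0, 0.02], [0, 0, 0]], [[0, 0, 0.02], [0, 0, 0]], [[0, 0, 0.02], [0, 0, 0]], [[0, 0, 0], [0, 0, 0]], [[0, 0, 0], [0, 0, 0]], [[0, 0, 0], [0, 0, 0]], [[0, 0, 0], [0, 0, 0]], [[0, 0, 0], [0, 0, 0]], [[0, 0, 0], [0, 0, 0]]])

```text
time: 16.5
tool_pos: [0.4301, -0.1459, 0.07]
tool_rot: [-3.142, 0.0, 2.462]
contact_force: [-0.1, -0.1, -3.7]
opening: 0.0637
grip_force: 45.0
```

Call:
send_rows(plan=[[[0, 0, 0.02], [0, 0, 0]], [[0, 0, 0.02], [0, 0, 0]], [[0, 0, 0.02], [0, 0, 0]], [[0, 0, 0.01], [0, 0, 0]], [[0, 0, 0], [0, 0, 0]], [[0, 0, 0], [0, 0, 0]], [[0, 0, 0], [0, 0, 0]], [[0, 0, 0], [0, 0, 0]], [[0, 0, 0], [0, 0, 0]], [[0, 0, 0], [0, 0, 0]]])

```text
time: 17.75
tool_pos: [0.4303, -0.1461, 0.0696]
tool_rot: [3.142, 0.001, 2.462]
contact_force: [-3.7, 2.0, 13.0]
opening: 0.0638
grip_force: 45.0
```

The crucible is on the board. I'll ease the preload, open, and rise.

Call:
send_rows(plan=[[[0, 0, -0.02], [0, 0, 0]], [[0, 0, -0.02], [0, 0, 0]], [[0, 0, 0], [0, 0, 0]], [[0, 0, 0], [0, 0, 0]], [[0, 0, 0], [0, 0, 0]], [[0, 0, 0], [0, 0, 0]], [[0, 0, 0], [0, 0, 0]], [[0, 0, 0], [0, 0, 0]], [[0, 0, 0], [0, 0, 0]], [[0, 0, 0], [0, 0, 0]]])

```text
time: 19.0
tool_pos: [0.4302, -0.146, 0.0696]
tool_rot: [3.142, 0.001, 2.462]
contact_force: [-2.0, 1.1, 6.4]
opening: 0.0638
grip_force: 45.0
```

Call:
send_rows(plan=[[[0, 0, 0], [0, 0, 0]], [[0, 0, 0], [0, 0, 0]], [[0, 0, 0], [0, 0, 0]], [[0, 0, 0], [0, 0, 0]], [[0, 0, 0], [0, 0, 0]], [[0, 0, 0], [0, 0, 0]], [[0, 0, -0.2], [0, 0, 0]], [[0, 0, -0.6], [0, 0, 0]], [[0, 0, -0.9], [0, 0, 0]], [[0, 0, -0.9], [0, 0, 0]]], gripper=1)

```text
time: 20.25
tool_pos: [0.43, -0.1459, 0.1352]
tool_rot: [-3.142, 0.0, 2.461]
contact_force: [-0.4, 0.1, -0.1]
opening: 0.0924
grip_force: 0.0
```

Run:
```python
from m import *
s=robot.observe(); print(s["tool_pos"],s["opening"],s["contact_force"])
for n in("scene","side"):
    im,W=cloud(n); x,y,z=W[...,0],W[...,1],W[...,2]
    r=np.hypot(x-.43,y+.146); m=(r<.05)&(z>.086)&(z<.097)&(im.max(2)<110)
    print(n,circ(W[m]),np.percentile(z[m],[2,50,98]))
    m=(np.hypot(x-.6465,y+.2275)<.02)&(z>.125)&(z<.145)&(im.max(2)<90);print("knob",W[m].mean(0),m.sum(),circ(W[m],.011))
    cv2.imwrite(f"pics/{n}3.png",im)
```

```text
[ 0.43001831 -0.1458723   0.13515787] 0.09243163203283276 [-0.42265766  0.14965234 -0.09666727]
scene (array([ 0.4342, -0.1458,  0.0289]), np.float64(0.002), 289) [0.08638712 0.09056055 0.09360547]
knob [ 0.65214522 -0.22754418  0.13623235] 138 (array([ 0.646 , -0.2282,  0.03  ]), np.float64(0.0026), 138)
side (array([ 0.434 , -0.1461,  0.0286]), np.float64(0.0018), 357) [0.08625537 0.09116263 0.09438338]
knob [ 0.65297904 -0.22933916  0.13526703] 177 (array([ 0.6463, -0.2284,  0.03  ]), np.float64(0.0022), 177)
```

The crucible stands upright on the board, with its rim at z about 0.091 m and centred. Next I'll go to the cover's knob, with the closing line tangent to its arc.

Call:
send_rows(plan=[[[0, 0, -0.3], [0, 0, -0.102]], [[0, 0, -0.3], [0, 0, -0.102]], [[0, 0, -0.3], [0, 0, -0.102]], [[0, 0, -0.3], [0, 0, -0.102]], [[0, 0, -0.2], [0, 0, -0.102]], [[0, 0, -0.2], [0, 0, -0.102]], [[0, 0, -0.2], [0, 0, -0.102]], [[0, 0, -0.2], [0, 0, -0.102]], [[0, 0, 0], [0, 0, -0.102]], [[0, 0, 0], [0, 0, -0.102]]], gripper=0, force=6)

```text
time: 21.6
tool_pos: [0.4298, -0.1457, 0.1835]
tool_rot: [3.141, -0.0, -2.214]
contact_force: [-0.8, -0.4, 0.5]
opening: 0.046
grip_force: 0.0
```

Call:
send_rows(plan=[[[-0.26, -0.88, 0], [0, 0, 0]], [[-0.26, -0.88, 0], [0, 0, 0]], [[-0.26, -0.88, 0], [0, 0, 0]], [[-0.26, -0.88, 0], [0, 0, 0]], [[-0.26, -0.88, 0], [0, 0, 0]], [[-0.26, -0.88, 0], [0, 0, 0]], [[-0.26, -0.88, 0], [0, 0, 0]], [[-0.26, -0.88, 0], [0, 0, 0]], [[-0.26, -0.88, 0], [0, 0, 0]], [[-0.26, -0.88, 0], [0, 0, 0]]])

```text
time: 22.85
tool_pos: [0.645, -0.2271, 0.1829]
tool_rot: [3.14, -0.0, -2.219]
contact_force: [0.5, -0.2, 0.1]
opening: 0.0461
grip_force: 0.0
```

Call:
send_rows(plan=[[[0, 0, 0.5], [0, 0, 0]], [[0, 0, 0.5], [0, 0, 0]], [[0, 0, 0.5], [0, 0, 0]], [[0, 0, 0.4], [0, 0, 0]], [[0, 0, 0.3], [0, 0, 0]], [[0, 0, 0.15], [0, 0, 0]], [[0, 0, 0], [0, 0, 0]], [[0, 0, 0], [0, 0, 0]], [[0, 0, 0], [0, 0, 0]], [[0, 0, 0], [0, 0, 0]]])

```text
time: 24.1
tool_pos: [0.6447, -0.227, 0.1257]
tool_rot: [-3.141, 0.0, -2.219]
contact_force: [-0.1, -0.9, -0.0]
opening: 0.0462
grip_force: 0.0
```

Call:
send_rows(plan=[[[0, 0, 0], [0, 0, 0]], [[0, 0, 0], [0, 0, 0]], [[0, 0, 0], [0, 0, 0]], [[0, 0, 0], [0, 0, 0]], [[0, 0, 0], [0, 0, 0]], [[0, 0, 0], [0, 0, 0]], [[0, 0, 0], [0, 0, 0]], [[0, 0, 0], [0, 0, 0]], [[0, 0, 0], [0, 0, 0]], [[0, 0, 0], [0, 0, 0]]], gripper=-0.6, force=6)

```text
time: 25.35
tool_pos: [0.6446, -0.2271, 0.1255]
tool_rot: [-3.141, -0.0, -2.22]
contact_force: [-0.7, -1.9, 0.1]
opening: 0.0218
grip_force: 6.0
```

Call:
send_rows(plan=[[[-0.0127, 0.2425, 0], [0, 0, 0.0667]], [[-0.0127, 0.2425, 0], [0, 0, 0.0667]], [[-0.0127, 0.2425, 0], [0, 0, 0.0667]], [[-0.0127, 0.2425, 0], [0, 0, 0.0667]], [[-0.0127, 0.2425, 0], [0, 0, 0.0667]], [[-0.0127, 0.2425, 0], [0, 0, 0.0667]], [[-0.0127, 0.2425, 0], [0, 0, 0.0667]], [[-0.0127, 0.2425, 0], [0, 0, 0.0667]], [[-0.0127, 0.2425, 0], [0, 0, 0.0667]], [[-0.0127, 0.2425, 0], [0, 0, 0.0667]]])

```text
time: 26.6
tool_pos: [0.6245, -0.1733, 0.1258]
tool_rot: [-3.141, 0.006, 3.013]
contact_force: [8.7, -2.7, -4.3]
opening: 0.0221
grip_force: 6.0
```

Call:
send_rows(plan=[[[-0.04, 0.2425, 0], [0, 0, 0.0667]], [[-0.04, 0.2425, 0], [0, 0, 0.0667]], [[-0.0127, 0.2425, 0], [0, 0, 0.0667]], [[-0.0127, 0.2425, 0], [0, 0, 0.0667]], [[-0.0127, 0.2425, 0], [0, 0, 0.0667]], [[-0.0127, 0.2425, 0], [0, 0, 0.0667]], [[-0.0127, 0.2425, 0], [0, 0, 0.0667]], [[-0.0127, 0.2425, 0], [0, 0, 0.0667]], [[-0.0127, 0.2425, 0], [0, 0, 0.0667]], [[-0.0127, 0.2425, 0], [0, 0, 0.0667]]])

```text
time: 27.85
tool_pos: [0.6594, -0.1286, 0.1257]
tool_rot: [3.141, 0.003, 1.965]
contact_force: [2.4, -5.3, 0.1]
opening: 0.0218
grip_force: 6.0
```

Call:
send_rows(plan=[[[-0.02, 0.2425, 0], [0, 0, 0.0667]], [[-0.02, 0.2425, 0], [0, 0, 0.0667]], [[-0.0127, 0.2425, 0], [0, 0, 0.0667]], [[-0.01, 0.18, 0], [0, 0, 0.05]], [[0, 0.05, 0], [0, 0, 0]], [[0, 0.05, 0], [0, 0, 0]], [[0, 0.05, 0], [0, 0, 0]], [[0, 0, 0], [0, 0, 0]], [[0, 0, 0], [0, 0, 0]], [[0, 0, 0], [0, 0, 0]]])

```text
time: 29.1
tool_pos: [0.6814, -0.1244, 0.1254]
tool_rot: [-3.134, 0.001, 1.575]
contact_force: [-12.3, -4.1, 6.3]
opening: 0.0269
grip_force: 6.0
```

The cover is against its stop, with a 12 N reaction. I'll open, rise and look.

Call:
send_rows(plan=[[[0, 0, 0], [0, 0, 0]], [[0, 0, 0], [0, 0, 0]], [[0, 0, 0], [0, 0, 0]], [[0, 0, 0], [0, 0, 0]], [[0, 0, 0], [0, 0, 0]], [[0, 0, -0.4], [0, 0, 0]], [[0, 0, -0.8], [0, 0, 0]], [[0, 0, -0.9], [0, 0, 0]], [[0, 0, -0.9], [0, 0, 0]], [[0, 0, -0.9], [0, 0, 0]]], gripper=0)

```text
time: 30.35
tool_pos: [0.6847, -0.1235, 0.2247]
tool_rot: [3.141, 0.0, 1.575]
contact_force: [0.2, -0.5, 0.0]
opening: 0.0461
grip_force: 0.0
```

Run:
```python
from m import *
s=robot.observe(); print(s["time"],s["tool_pos"],s["opening"],s["contact_force"])
for n in("scene","side"):
    im,W=cloud(n); x,y,z=W[...,0],W[...,1],W[...,2]
    m=(np.hypot(x-.68,y+.125)<.022)&(z>.124)&(z<.145)&(im.max(2)<90);print("knob",W[m].mean(0),m.sum(),circ(W[m],.011))
    r=np.hypot(x-.43,y+.146); m=(r<.05)&(z>.086)&(z<.097)&(im.max(2)<110); print(n,circ(W[m]))
    cv2.imwrite(f"pics/{n}4.png",im)
im=cv2.imread("pics/side4.png")[180:400,150:420]; cv2.imwrite("pics/c4.png",cv2.resize(im,None,fx=2.7,fy=2.7))
```

```text
30.35 [ 0.68465152 -0.12348582  0.22466607] 0.04612116113082814 [ 0.15800834 -0.53500907  0.02270745]
knob [ 0.68294328 -0.12454388  0.13584761] 145 (array([ 0.6777, -0.1233,  0.03  ]), np.float64(0.0027), 145)
scene (array([ 0.3995, -0.1557,  0.0059]), np.float64(0.0003), 6)
knob [ 0.68426514 -0.12632954  0.13542243] 173 (array([ 0.6778, -0.1243,  0.03  ]), np.float64(0.0025), 173)
side (array([ 0.4339, -0.1461,  0.0287]), np.float64(0.0019), 347)
```

View pics/c4.png

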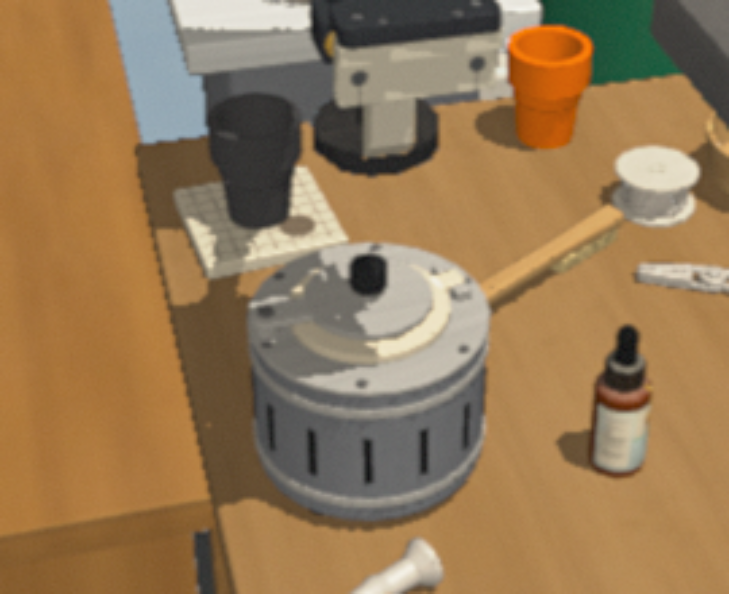

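The crop shows the cover disc over the well with its knob at (368,272), the crucible upright on the board at (255,160), and the spool, brush and bottle undisturbed. The knob reads about 3 mm short of the axis, so I'll nudge it again with the open cage to be sure it is fully shut.

Call:
send_rows(plan=[[[0, 0, 0.6], [0, 0, 0]], [[0, 0, 0.8], [0, 0, 0]], [[0, 0, 0.8], [0, 0, 0]], [[0, 0, 0.8], [0, 0, 0]], [[0, 0, 0.6], [0, 0, 0]], [[0, 0, 0.33], [0, 0, 0]], [[0, 0, 0], [0, 0, 0]], [[0, 0.08, 0], [0, 0, 0]], [[0, 0.08, 0], [0, 0, 0]], [[0, 0, 0], [0, 0, 0]]], gripper=0, force=40)

```text
time: 31.7
tool_pos: [0.6889, -0.1235, 0.1252]
tool_rot: [3.141, 0.0, 1.575]
contact_force: [0.9, -1.0, -0.4]
opening: 0.0458
grip_force: 0.0
```

Call:
send_rows(plan=[[[0, 0.04, 0], [0, 0, 0]], [[0, 0.04, 0], [0, 0, 0]], [[0, 0, 0], [0, 0, 0]], [[0, 0, 0], [0, 0, 0]], [[0, 0, 0], [0, 0, 0]], [[0, 0, 0], [0, 0, 0]], [[0, 0, 0], [0, 0, 0]], [[0, 0, 0], [0, 0, 0]], [[0, 0, 0], [0, 0, 0]], [[0, 0, 0], [0, 0, 0]]])

```text
time: 32.95
tool_pos: [0.6906, -0.1234, 0.1247]
tool_rot: [3.142, 0.0, 1.575]
contact_force: [-0.6, -0.4, 0.7]
opening: 0.0458
grip_force: 0.0
```

Call:
send_rows(plan=[[[0, 0.04, 0], [0, 0, 0]], [[0, 0.04, 0], [0, 0, 0]], [[0, 0, 0], [0, 0, 0]], [[0, 0, 0], [0, 0, 0]], [[0, 0, 0], [0, 0, 0]], [[0, 0, 0], [0, 0, 0]], [[0, 0, 0], [0, 0, 0]], [[0, 0, 0], [0, 0, 0]], [[0, 0, 0], [0, 0, 0]], [[0, 0, 0], [0, 0, 0]]])

```text
time: 34.2
tool_pos: [0.6909, -0.1234, 0.1245]
tool_rot: [-3.137, -0.0, 1.575]
contact_force: [-7.1, -0.5, 2.8]
opening: 0.046
grip_force: 3.6
```

There's a firm stop with the knob at x = 0.679, on the axis, so the cover is fully shut. I'll back off to centre and rise clear.

Call:
send_rows(plan=[[[0, -0.2, 0], [0, 0, 0]], [[0, -0.2, 0], [0, 0, 0]], [[0, 0, 0], [0, 0, 0]], [[0, 0, -0.5], [0, 0, 0]], [[0, 0, -0.9], [0, 0, 0]], [[0, 0, -0.9], [0, 0, 0]], [[0, 0, -0.9], [0, 0, 0]], [[0, 0, -0.9], [0, 0, 0]], [[0, 0, 0], [0, 0, 0]], [[0, 0, 0], [0, 0, 0]]])

```text
time: 35.45
tool_pos: [0.6823, -0.1234, 0.2266]
tool_rot: [-3.141, -0.0, 1.575]
contact_force: [1.2, 0.5, -0.1]
opening: 0.0456
grip_force: 0.0
```

Run:
```python
from m import *
s=robot.observe(); print(s["time"],s["tool_pos"],s["contact_force"])
for n in("scene","side"):
    im,W=cloud(n); x,y,z=W[...,0],W[...,1],W[...,2]
    m=(np.hypot(x-.68,y+.125)<.022)&(z>.124)&(z<.145)&(im.max(2)<90);print("knob",W[m].mean(0),m.sum())
    m=(np.hypot(x-.43,y+.146)<.05)&(z>.086)&(z<.097)&(im.max(2)<110); print(n,circ(W[m]))
print(robot.hand_in())
```

```text
35.45 [ 0.68232017 -0.12337908  0.22657617] [ 1.15330671  0.49683588 -0.09260467]
knob [ 0.68303988 -0.12457183  0.13589506] 146m.py:5: RuntimeWarning: Mean of empty slice.
  s=least_squares(f,[*p[:,:2].mean(0),0.03],loss="soft_l1",f_scale=.001); return s.x.round(4), np.abs(s.fun).mean().round(4), len(p)
  ret = um.true_divide(
Traceback (most recent call last):
  File "m.py", line 5, in circ
    s=least_squares(f,[*p[:,:2].mean(0),0.03],loss="soft_l1",f_scale=.001); return s.x.round(4), np.abs(s.fun).mean().round(4), len(p)
ValueError: Initial guess is outside of provided bounds
```

The scene camera's view of the board is blocked by the arm, and the side view already showed the crucible standing. The knob hasn't moved since the first close, so I'm handing in.

```bash
python3 -c "
from cell import robot
print(robot.hand_in())"
```

```text
the job is handed in; nothing more can be done
None
```

The crucible was turned free with the sleeve still seated and stands upright on the soldering board; the cover is shut against its stop, the spool, bottle and brush were left alone, and the job was handed in at about 35 s (no verdict was returned).

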